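# Dry a rinsed sample cup on the air peg and hold the air gate half open

## Robot

A 7-joint arm with a two-finger parallel gripper is mounted at the origin on the work surface. World frame = base frame: x ahead of the robot, y to its left, z up, the work surface at z = 0. Lengths are in mm, angles in rad, forces in N, time in s.
With the tool pointing down it reaches from about 400 to 875 mm from the base axis. Payload 4.4 kg.
Tool frame: the origin (TCP) lies where the fingers leave the gripper's body, on its centre line; the fingertips stand 73 mm ahead of it and the grasp point (between the pads) lies 54 mm ahead of it; z points along the fingers, y is the line along which they close (so a half turn about z gives the same grasp; the last joint's range is limited). The gripper opens to 85 mm and grips with 20 to 120 N. Pads are 22 mm wide; open, the fingers measure 114 mm over their backs; the gripper's body (76 mm by 85 mm) begins 54 mm behind the grasp point. The pads swing forward as they close: fully open they stand 13 mm farther back than shut.
Start: joints at [-1.187, 0.628, 0.038, 1.517, -0.027, 0.996, -0.02], TCP at [282.592, 585.37, 303.913] pointing down, gripper open.
Joint ranges: [-3.06, 3.06], [-0.37, 2.12], [-1.25, 1.32], [0.18, 2.47], [-1.1, 4.24], [0.23, 1.98], [-2.94, 2.94]. Speed limits (rad/s): [2.57, 2.57, 3.14, 3.14, 3.14, 3.14, 3.14].

## Interface

Orientations are given as [roll, pitch, yaw] about the fixed x, y, z axes, in that order (R = Rz(yaw) Ry(pitch) Rx(roll)).
In Python, from cell import ctrl gives the robot as it stands.
- The arm moves only by the tool send_rows, never from a script. Its argument "rows" is a list that holds one entry, the list of rows, each a list of 6 numbers: the shift along the tool's x, y, z in cm, then the turn, a rotation vector about the tool's x, y, z in rad. In form: [[[tx, ty, tz, wx, wy, wz], ...]]. A call has 1 to 10 rows; each row is the pose to reach, as a shift and turn from the pose commanded when the call began, along the tool's axes at that moment; what a row does not reach only later rows make up. A row lasts 1/10 s, in which the tool goes at most 50 mm and 8.59 degrees, less where a joint would pass 70% of its speed; a pose out of reach is approached as far as the arm can. A call with a gripper value outside its range is refused whole. "grip" is the closure in counts, from 0 (fully open) to 255 (shut), set as the call begins (left out, the last holds). The fingers move at their own pace and stop on an object; the grip force is fixed at half the most. Time passes only in rows, so rows that repeat a pose let the fingers close. It gives the time, the measured TCP pose, the force, the opening and the grip force at its end, in the units of the state.
- ctrl.read_state(): the state, without advancing time (a new reading comes with each control period).
- ctrl.get_image(name): name is "scene" or "top" or "wrist"; returns a dict with "pixels" (384x512x3 uint8, red, green, blue), "fx", "fy", "cx", "cy" (pixels), "extrinsics" (4x4, takes a point from camera to world coordinates); the wrist camera has in their place "mount" (4x4, takes a point from camera to tool coordinates, whose origin is the TCP and whose axes are the flange's). Camera axes: x right, y up, looking along -z (the intrinsics and any distortion apply to the point x, -y, -z); pixel columns grow to the right and rows downward; lengths in mm; the calibration is good to about 2 mm. A picture is of the moment at which its call begins: read the wrist's pose just before it. There is no depth.
- ctrl.finish_job(): hands the job in; it is judged then, once.
The state is a dict: "clock": time; "qpos": joint angles; "qd": joint speeds; "tau": joint torques, N m; "eef_pos": TCP position; "tool_rot": TCP orientation; "force": force on the tool from outside, world axes, zero at the start; "torque": the same for the moment, N m; "width": finger opening in mm; "gripper_force": force on a finger pad.
Only numpy, scipy, OpenCV 4.12 (cv2) and the standard library are available. Lean on these libraries where they do the work, as an engineer would, in place of code of your own. Each camera call takes 0.05 s, during which the arm holds its last target. There are 200 camera calls.

## Task

Dry the rinsed sample cup: take the tall white cup lying in its small cradle, turn it mouth down over the drying stand's upright air peg, set it fully down on the peg's foot without dropping it and let it go. Then slide the stand's spring-loaded air gate by its upright fin to half of its travel, never nearly wide open, and finish while still holding it there against its spring, with the cup left on the peg. Leave the other things on the bench where they are.

Things in the scene. Friction and masses are not known exactly. Their poses are not given: they have to be found in the camera images.
- cup_center (a point): The cup: white ceramic straight-sided tube, closed at one end, 90 mm long, 42 mm outside diameter, 36 mm inside, wall 3 mm, inside 74 mm deep; the last 16 mm at the closed end are solid and narrow to a 30 mm foot, mass about 0.12 kg. It lies level in the cradle, its axis 44 mm above the bench. The point is on the cup's axis half-way along; x axis = along the cup from closed end to open mouth. Its mouth generally points to the robot's left at the start.
- cup_mouth (a point): Centre of the cup's open rim, 45 mm from cup_center along the cup's x axis.
- cradle: Small fixed black cradle, base 75 x 46 x 8 mm; two rubber V saddles 24 mm either side of the middle carry the cup from below, within 20 mm of its axis sideways, so the cup's sides are free for fingers. Origin: centre of its underside; x axis = direction of the cup's mouth.
- stand: The fixed drying stand: aluminium base plate 90 x 360 x 12 mm (x, y, z) with the peg at its -y end and the black gate block at its +y end. Origin on the bench, under (x = 0, y = 0) of the stand; the base spans y = -150 to +210 mm; x points away from the robot, y along the stand, from peg to gate.
- peg_foot (a point): Centre of the flat top of the black foot disc (64 mm diameter, 30 mm above the bench) from which the peg rises, at stand y = -110 mm. The inverted cup's rim rests on this disc: cup_center is then 45 mm above this point.
- peg_tip (a point): Tip of the upright steel peg, 65 mm above peg_foot; peg 20 mm diameter, its last 13 mm tapering to 10 mm.
- gate_fin (a point): Fixed in the sliding gate: point in the middle of its upright steel fin, 70 mm above the bench. The fin is 26 mm (stand x) by 12 mm (stand y), from 46 mm (the top of the gate's blade) to 88 mm above the bench; it stands in the middle of a flat steel blade 56 x 65 mm. Closed, the fin is 155 mm from the peg along stand y. A spring barrel end block, 70 mm high, stands 114 mm beyond the closed fin.
- gate (a joint): Sliding travel of the air gate in m along the stand's +y, away from the peg: 0 closed (as it starts), 0.06 wide open, 0.03 half. A spring always shuts it, and its force rises: about 3 N at 0, 7.5 N at half, 12 N wide open. It closes by itself when let go. Thin dark marks across the two rails show where the blade's edge nearest the peg stands when closed, half open and wide open.
- dropper: Bystander: amber dropper bottle with white cap, 32 dia x 85 mm, standing. Origin: centre of its underside.
- objective: Bystander: steel microscope objective, 30 dia x 48 mm, standing. Origin: centre of its underside.
- dish: Bystander: round flat lidded dish, 64 dia x 20 mm. Origin: centre of its underside.
- beaker: Bystander: short wide white beaker, 64 dia x 50 mm, standing mouth up (not the cup of the job). Origin: centre of its underside.
- driver: Bystander: screwdriver, 160 mm long, lying. Origin at about its middle.
- lensmount: Bystander: small lens in a black round mount on a post, about 78 mm high. Origin: centre of its underside.
- post: Bystander: plain steel post, 25 dia x 60 mm, standing, beyond the stand to the left. Origin: centre of its underside.
Mind the look-alikes: they are no part of the job. Leave any green or red look-alike of the part that bears cup_center alone.

How it is judged (in metres and radians):
On the way:
1. the cup stands mouth down over the peg, rim on the peg's foot, let go (angle between cup_center's own x axis and vertical above 3.05 rad and horizontal distance between cup_center and peg_foot below 0.014 m and z of cup_mouth in the frame of peg_foot between -0.004 and 0.004 m and contact force between each of the arm, the fingers and cup below 0.1 N and linear speed of cup below 0.02 m/s), for 0.2 s.
At the end, for the whole second after the job is handed in: The cup stands mouth down over the peg (within 5 degrees of upright, axis within 14 mm of the peg's, rim within 4 mm of the foot's top), untouched and at rest; the gate is held still by the fingers (at least 2 N of contact) at 30 mm of its 60 mm travel, within 6 mm (all of step 1 and value of joint gate between 0.024 and 0.036 m and velocity of joint gate between -0.005 and 0.005 m/s and contact force between the fingers and gate above 2 N); the arm keeps its last pose, push and grip.
It fails at once if the gate is opened nearly wide (over 50 mm of 60) (value of joint gate above 0.05 m).
It fails at once if the cup is let fall (moving faster than 0.5 m/s with no finger on it) (linear speed of cup above 0.5 m/s and contact force between the fingers and cup below 0.05 N).
It fails at once if a bystander is moved by more than 30 mm (distance of any of dropper, objective, dish, beaker, driver, lensmount, post from where it was at the start of the episode above 0.03 m).
It also fails if it takes over 48 s, if anything falls off the work surface, if the arm or the gripper's body presses on something with over 40 N, if the wrist force passes 120 N, or if a joint passes its speed limit or range.

## Working session

There is one attempt and no reset: what is moved stays moved. The work goes in short steps, Python scripts to look and compute and a tool call to move; the robot and the scene stay as the last step left them, time stands still between calls to the robot, and variables do not carry over. Pictures are saved under pics/ and viewed, at most 12 in all, crops included, and the job is handed in when it is done.

Besides the shell and the picture viewer there is one more tool, called by a JSON object that holds its "op" and its "data". send_rows: Moves the arm, as the interface text tells. Its arguments: {"type":"object","properties":{"rows":{"type":"array","items":{"type":"array","items":{"type":"array","items":{"type":"number"}}}},"grip":{"type":"number"}},"required":["rows"]}

```bash
ls; mkdir -p pics
python3 - <<'E'
from cell import ctrl
import cv2,numpy as np
s=ctrl.read_state();print(s)
for n in("scene","top"):
    d=ctrl.get_image(n);cv2.imwrite(f"pics/{n}0.png",d["pixels"][...,::-1]);print(n,{k:(np.round(v,3).tolist() if hasattr(v,'shape') else v) for k,v in d.items() if k!="pixels"})
    np.savez(f"{n}0.npz",**d)
E
```

```text
pics
{'clock': 0.0, 'qpos': array([-1.18681212,  0.62935481,  0.0384456 ,  1.51838429, -0.02704486,
        0.99628269, -0.02000326]), 'qd': array([-0.00066538, -0.00044209,  0.00015903,  0.00136331, -0.000453  ,
       -0.00030811, -0.00172737]), 'tau': array([ 4.62803018e-04, -5.63410699e+01,  1.22599114e+00, -1.93440807e+01,
        1.09496748e-02,  1.05620432e-02,  9.18709333e-06]), 'eef_pos': array([282.35265544, 584.92603358, 302.97816859]), 'tool_rot': array([-3.13968110e+00, -9.48481531e-06,  2.69177744e+00]), 'force': array([-0.28263452, -0.05796739,  0.5760278 ]), 'torque': array([-0.04932225, -0.00961544, -0.00094566]), 'gripper_force': 0.0, 'width': 85.37685700693025}
scene {'fx': 425.19440848576477, 'fy': 425.19440848576477, 'cx': 244.7206784659339, 'cy': 191.7703053075148, 'extrinsics': [[0.346, -0.737, 0.581, 1252.843], [0.938, 0.261, -0.227, -252.207], [0.016, 0.624, 0.781, 1067.59], [0.0, 0.0, 0.0, 1.0]]}
top {'fx': 475.74973625290227, 'fy': 475.74973625290227, 'cx': 259.1246815196391, 'cy': 185.50321748150688, 'extrinsics': [[-0.021, 0.984, -0.175, 301.521], [-0.999, -0.025, -0.019, 21.303], [-0.024, 0.174, 0.984, 1438.69], [0.0, 0.0, 0.0, 1.0]]}
```

View pics/top0.png

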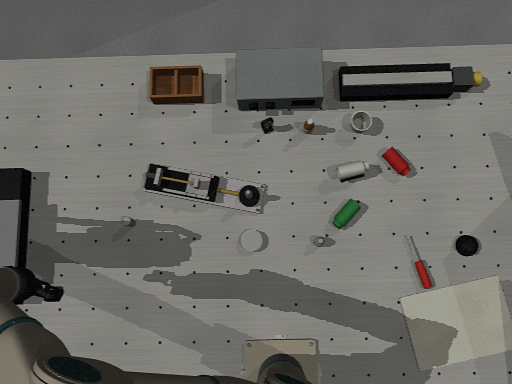

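View pics/scene0.png

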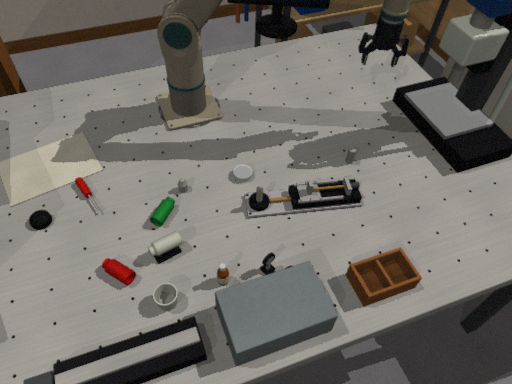

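Cup candidates in the top image:
- White tube in the black cradle, (352,170). This is the choice: white, lying in the cradle, narrow foot on the right, so its mouth is to the left.
- Green tube (347,213) and red tube (397,161): look-alikes.
- White beaker (361,121) and white dish (251,240): bystanders.

The stand runs from the peg at (249,196) to the gate at (165,180).

```bash
cat > h.py <<'E'
import numpy as np,cv2
from scipy.spatial.transform import Rotation as R
def ray(d,uv):
    E=d["extrinsics"];v=np.array([(uv[0]-d["cx"])/d["fx"],-(uv[1]-d["cy"])/d["fy"],-1.])
    return E[:3,3],E[:3,:3]@v
def plane(d,uv,z):
    o,v=ray(d,uv);return o+v*(z-o[2])/v[2]
def proj(d,p):
    E=d["extrinsics"];c=E[:3,:3].T@(np.array(p)-E[:3,3]);return np.array([d["cx"]+d["fx"]*c[0]/-c[2],d["cy"]-d["fy"]*c[1]/-c[2]])
def wrist(ctrl):
    s=ctrl.read_state();d=dict(ctrl.get_image("wrist"));T=np.eye(4);T[:3,:3]=R.from_euler("xyz",s["tool_rot"]).as_matrix();T[:3,3]=s["eef_pos"]
    d["extrinsics"]=T@d["mount"];return d,s
E
python3 - <<'E'
from h import *
t=dict(np.load("top0.npz"));s=dict(np.load("scene0.npz"))
def show(d,b,k):
    x,y,w,h=b;return cv2.resize(d["pixels"][y:y+h,x:x+w,::-1],(w*k,h*k),interpolation=cv2.INTER_CUBIC)
a=show(t,(320,145,70,50),5);b=show(s,(135,220,70,50),5);c=show(t,(140,155,140,65),5)
im=np.zeros((250+325,700,3),np.uint8);im[:250,:350]=a;im[:250,350:]=b;im[250:]=c;cv2.imwrite("pics/crop.png",im)
for n,uv,z in[("cup",(351.5,171),44),("green",(347,213),22),("red",(397,161),22),("foot",(249,196),30),("beaker",(361,121),25),("fin",(196,183),70),("dish",(251,240),20),("obj",(320,240),30),("post",(128,221),60)]:
    print(n,plane(t,uv,z).round())
print(t["extrinsics"])
E
```

```text
cup [ 586. -227.   44.]
green [ 463. -211.   22.]
red [ 618. -370.   22.]
foot [521.  80.  30.]
beaker [ 746. -269.   25.]
fin [557. 233.  70.]
dish [390.  77.  20.]
obj [ 385. -126.   30.]
post [451. 434.  60.]
[[-2.12259079e-02  9.84351506e-01 -1.74933054e-01  3.01520845e+02]
 [-9.99498396e-01 -2.50060922e-02 -1.94332834e-02  2.13032588e+01]
 [-2.35035739e-02  1.74432818e-01  9.84388528e-01  1.43868963e+03]
 [ 0.00000000e+00  0.00000000e+00  0.00000000e+00  1.00000000e+00]]
```

View pics/crop.png

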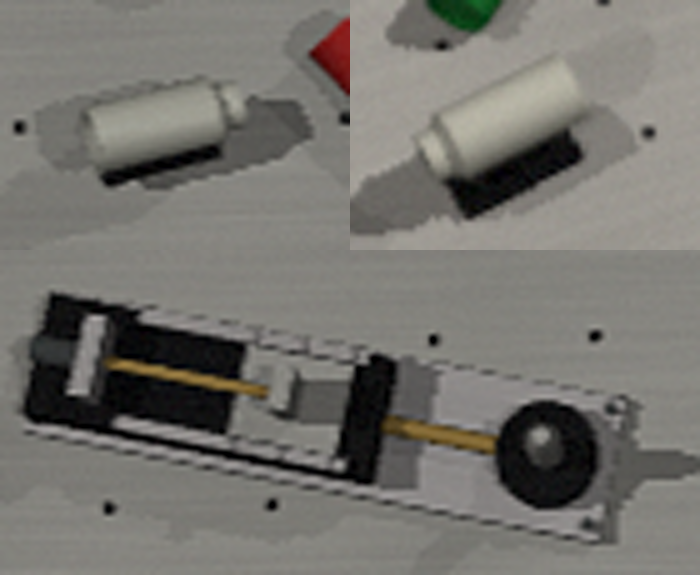

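The crop confirms the choice. The cup is white on the black cradle, mouth at top-image (338,173) and narrow foot at (368,166). The gate fin is at (196,183) and the peg tip at (248,193).

Run:
```python
from h import *
from cell import ctrl
t=dict(np.load("top0.npz"));s=dict(np.load("scene0.npz"))
for n,d,b in(("top",t,(330,155,45,30)),("scene",s,(143,228,45,35))):
    x,y,w,h=b;p=d["pixels"][y:y+h,x:x+w].astype(int)
    m=((p.min(2)>0)).astype(np.uint8)
    hsv=cv2.cvtColor(d["pixels"][y:y+h,x:x+w],cv2.COLOR_RGB2HSV)
    print(n,p[h//2,w//2],p[2,2],p[h//2-3,::4].tolist())
# stand axis points: base corners in top crop /5+offset
c=lambda u,v:(140+u/5,155+(v-250)/5)
f=plane(t,c(548,455),30);print("foot",f);print("tip",plane(t,c(543,442),95));fin=plane(t,c(281,388),79);print("fin",fin)
d=fin-f;print("stand y angle from world y",np.degrees(np.arctan2(-d[0],d[1])),np.hypot(*d[:2]))
e0=plane(t,c(610,544),12);e1=plane(t,c(20,432),12);d=e1-e0;print(e0,e1,np.degrees(np.arctan2(-d[0],d[1])),np.hypot(*d[:2]))
q=lambda u,v:(320+u/5,145+v/5)
a=plane(t,q(92,138),44);b=plane(t,q(238,103),44);d=a-b;print("cup",a,b,np.degrees(np.arctan2(-d[0],d[1])),np.hypot(*d[:2]))
w,st=wrist(ctrl);print(w["mount"].round(3).tolist(),w["fx"],w["cx"],w["cy"])
```

```text
top [154 154 143] [130 131 125] [[113, 113, 107], [111, 111, 106], [140, 140, 128], [143, 143, 133], [154, 154, 143], [155, 154, 145], [159, 157, 147], [157, 157, 144], [160, 160, 148], [143, 142, 131], [90, 88, 86], [87, 86, 82]]
scene [166 162 149] [157 154 148] [[158, 152, 147], [159, 155, 149], [147, 142, 135], [158, 155, 143], [180, 176, 164], [182, 178, 166], [177, 176, 162], [168, 165, 154], [153, 150, 139], [127, 125, 118], [116, 114, 106], [135, 132, 126]]
foot [520.63183144  78.34204072  30.        ]
tip [518.12009116  78.44015246  95.        ]
fin [556.40301629 231.42429069  79.        ]
stand y angle from world y -13.152476194783771 157.20608424205724
[468.23312571  42.64092163  12.        ] [545.68998374 401.81807207  12.        ] -12.169518778920375 367.43406245848234
cup [ 582.41383323 -188.2655061    44.        ] [ 601.4464043  -276.11460547   44.        ] 12.224250240404935 89.88716827520918
[[-0.001, 0.964, 0.265, 67.342], [1.0, 0.001, -0.0, -0.85], [-0.0, 0.265, -0.964, -69.982], [0.0, 0.0, 0.0, 1.0]] 305.48431351031167 253.27002334187895 192.2654473036103
```

```bash
cat >> h.py <<'E'
def axes(x,z):
    z=np.array(z,float)/np.linalg.norm(z);x=np.array(x,float);x-=z*(x@z);x/=np.linalg.norm(x);return np.column_stack([x,np.cross(z,x),z])
def row(s,p,A=None):
    R0=R.from_euler("xyz",s["tool_rot"]).as_matrix();A=R0 if A is None else A
    return np.r_[R0.T@(np.array(p)-s["eef_pos"])/10,R.from_matrix(R0.T@A).as_rotvec()].round(3).tolist()
m=np.array([-.212,.977,0]);up=np.array([0,0,1.])
E
python3 - <<'E'
from h import *
from cell import ctrl
s=ctrl.read_state();P=np.array([594,-242,44]);z=(m-up)/2**.5;A=axes(m,z);Q=P-154*z;print(Q,A)
print(row(s,[617,-348,260],A))
E
```

```text
[ 617.08562219 -348.38987208  152.8944443 ] [[-1.49965913e-01  9.77257541e-01 -1.49926392e-01]
 [ 6.91116495e-01  2.12055884e-01  6.90934362e-01]
 [ 7.07013589e-01 -2.77555756e-17 -7.07199961e-01]]
[-70.697, -69.467, 4.422, -0.357, 0.73, 0.858]
```

{"op": "send_rows", "data": {"rows": [[[-35,-34.5,2.2,-0.18,0.36,0.43],[-35,-34.5,2.2,-0.18,0.36,0.43],[-35,-34.5,2.2,-0.18,0.36,0.43],[-35,-34.5,2.2,-0.18,0.36,0.43],[-35,-34.5,2.2,-0.18,0.36,0.43],[-35,-34.5,2.2,-0.18,0.36,0.43],[-35,-34.5,2.2,-0.18,0.36,0.43],[-35,-34.5,2.2,-0.18,0.36,0.43],[-35,-34.5,2.2,-0.18,0.36,0.43],[-35,-34.5,2.2,-0.18,0.36,0.43]]], "grip": 0}}

```text
clock: 1.15
eef_pos: [448.5, 119.5, 281.7]
tool_rot: [3.04, -0.386, 2.274]
force: [0.9, 1.5, -1.0]
width: 85.4
gripper_force: 0.0
```

Run:
```python
from h import *
from cell import ctrl
s=ctrl.read_state();z=(m-up)/2**.5;A=axes(m,z);print(s["clock"],s["eef_pos"],s["tool_rot"],s["qpos"].round(2),s["force"])
print(row(s,[617,-348,260],A))
```

```text
1.15 [448.49559244 119.52161178 281.70212885] [ 3.03954752 -0.38593881  2.27376851] [-0.04  0.47 -0.09  1.99 -0.45  0.86  0.89] [ 0.94700524  1.4825318  -1.03788914]
[-43.954, -15.698, -17.205, -0.173, 0.369, 0.429]
```

{"op": "send_rows", "data": {"rows": [[[-43.95,-15.7,-17.2,-0.173,0.369,0.429],[-43.95,-15.7,-17.2,-0.173,0.369,0.429],[-43.95,-15.7,-17.2,-0.173,0.369,0.429],[-43.95,-15.7,-17.2,-0.173,0.369,0.429],[-43.95,-15.7,-17.2,-0.173,0.369,0.429],[-43.95,-15.7,-17.2,-0.173,0.369,0.429],[-43.95,-15.7,-17.2,-0.173,0.369,0.429],[-43.95,-15.7,-17.2,-0.173,0.369,0.429],[-43.95,-15.7,-17.2,-0.173,0.369,0.429],[-43.95,-15.7,-17.2,-0.173,0.369,0.429]]]}}

```text
clock: 2.15
eef_pos: [617.3, -346.7, 259.4]
tool_rot: [-3.141, -0.785, 1.785]
force: [1.6, -0.0, 0.5]
width: 85.2
gripper_force: 0.0
```

Run:
```python
from h import *
from cell import ctrl
w,s=wrist(ctrl);np.savez("w1.npz",**w);cv2.imwrite("pics/w1.png",w["pixels"][...,::-1])
print(s["clock"],s["eef_pos"],s["tool_rot"],s["qpos"].round(2),s["force"])
P=np.array([594,-242,44]);z=(m-up)/2**.5;A=axes(m,z);Q=P-154*z
print(row(s,Q,A))
for n,p in(("mouth",[592,-232,44]+45*m),("c",[592,-232,44]),("foot",[592,-232,44]-45*m)):print(n,proj(w,p))
```

```text
2.15 [ 617.3490005  -346.65337457  259.40248972] [-3.1408526  -0.78532676  1.78545825] [ 0.64  1.09  0.04  0.86 -0.52  1.82  0.92] [ 1.57898008 -0.01958413  0.54895439]
[-7.647, -0.057, 7.416, -0.001, -0.0, 0.001]
mouth [253.63414355 201.79736032]
c [253.62715936 238.55090203]
foot [253.61916818 280.60360306]
```

View pics/w1.png

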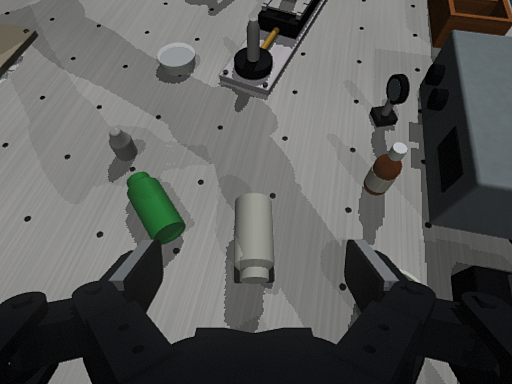

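The wrist view shows the white cup between the open fingers, mouth end at (254,195) and foot at (256,280). The green look-alike at (155,207) is well to the left. Next, a sub-pixel check of the cup's sides.

Run:
```python
from h import *
w=dict(np.load("w1.npz"));p=w["pixels"].astype(int);hsv=cv2.cvtColor(w["pixels"],cv2.COLOR_RGB2HSV)
g=p.sum(2)/3; sat=p[...,0]-p[...,2]
print(sat[230,225:285:3],g[230,225:285:3].round())
mask=((sat>9)&(g>110)).astype(np.uint8);mask[:, :215]=0;mask[:,295:]=0;mask[:180]=0;mask[292:]=0
n,l,st,c=cv2.connectedComponentsWithStats(mask);i=1+np.argmax(st[1:,4]);print(st[i],c[i])
for v in(205,220,235,250,260,275):
    u=np.where(l[v]==i)[0];print(v,u.min(),u.max(),plane(w,((u.min()+u.max())/2,v),50).round(1))
```

```text
[4 3 3 3 5 8 6 8 7 8 8 7 7 8 8 6 2 2 2 2] [134. 137. 136. 101.  84. 109. 120. 133. 143. 148. 150. 149. 149. 142.
 134. 113. 126. 119. 120. 123.]
[266 197   1   2   2] [266.  197.5]Traceback (most recent call last):
  File "<stdin>", line 8, in <module>
    return umr_minimum(a, axis, None, out, keepdims, initial, where)
ValueError: zero-size array to reduction operation minimum which has no identity
```

Run:
```python
from h import *
w=dict(np.load("w1.npz"));p=cv2.GaussianBlur(w["pixels"],(3,3),0).astype(int)
mask=((p[...,0]-p[...,2])>=5).astype(np.uint8)
mask=cv2.morphologyEx(mask,cv2.MORPH_OPEN,np.ones((5,5)));mask[:,:215]=0;mask[:,295:]=0;mask[:180]=0;mask[292:]=0
n,l,st,c=cv2.connectedComponentsWithStats(mask);i=1+np.argmax(st[1:,4]);print(st[i],c[i])
for v in(205,220,235,250,260,275):
    u=np.where(l[v]==i)[0];print(v,u.min(),u.max(),plane(w,((u.min()+u.max())/2,v),50).round(1))
x,y,ww,h=st[i][:4]
print("top rim",plane(w,(254.5,y),65),"bottom",plane(w,(256,y+h),36))
```

```text
[ 236  193   37   85 2556] [254.65140845 233.68935837]
205 238 270 [ 584.4 -195.    50. ]
220 240 271 [ 589.9 -212.8   50. ]
235 239 271 [ 593.1 -230.    50. ]
250 236 272 [ 595.5 -246.5   50. ]
260 237 272 [ 598.3 -256.8   50. ]
275 243 267 [ 602.  -271.7   50. ]
top rim [ 583.41261439 -188.03033975   65.        ] bottom [ 602.99015676 -270.94466313   36.        ]
```

Run:
```python
from h import *
from cell import ctrl
s=ctrl.read_state();P=np.array([595,-242,44]);z=(m-up)/2**.5;A=axes(m,z)
for k in(154,54):print(row(s,P-k*z,A))
```

```text
[-6.713, 0.151, 7.679, 0.002, 0.008, -0.005]
[-6.636, 0.128, 17.677, 0.002, 0.008, -0.005]
```

Run:
```python
from h import *
from cell import ctrl
s=ctrl.read_state();print(s)
```

```text
{'clock': 2.2, 'qpos': array([ 0.64257821,  1.09963082,  0.04710079,  0.84198005, -0.51819588,
        1.82431281,  0.91745841]), 'qd': array([-0.00659335, -0.07135655,  0.01828244,  0.3012108 ,  0.03172337,
       -0.15718225,  0.04630298]), 'tau': array([-1.79190409e+01, -9.45702267e+01, -6.77743256e+00, -1.91790354e+01,
       -3.58865798e+00,  5.27606472e+00, -3.12305312e-02]), 'eef_pos': array([ 618.04597792, -354.56122067,  254.71249474]), 'tool_rot': array([-3.13888335, -0.77752397,  1.77739107]), 'force': array([-1.26123104, -4.08859904, -2.34075797]), 'torque': array([-0.98279648, -0.13684166,  0.08323075]), 'gripper_force': 0.0, 'width': 85.50736568970929}
```

{"op": "send_rows", "data": {"rows": [[[-3,0,3,0,0,0],[-7.6,0.1,7.6,0,0,0],[-7.6,0.1,7.6,0,0,0],[-7.6,0.1,10,0,0,0],[-7.6,0.1,12,0,0,0],[-7.6,0.1,14,0,0,0],[-7.6,0.1,16,0,0,0],[-7.6,0.1,17,0,0,0],[-7.6,0.1,17.6,0,0,0],[-7.6,0.1,17.6,0,0,0]]]}}

```text
clock: 3.2
eef_pos: [603.2, -274.9, 81.9]
tool_rot: [3.141, -0.786, 1.787]
force: [0.3, -0.2, -1.2]
width: 85.3
gripper_force: 0.0
```

Run:
```python
from h import *
from cell import ctrl
w,s=wrist(ctrl);cv2.imwrite("pics/w2.png",w["pixels"][...,::-1])
print(s["clock"],s["eef_pos"],s["tool_rot"],s["qpos"].round(2),s["force"])
z=(m-up)/2**.5;print(np.array([595,-242,44])-54*z)
for n in("scene",):
    d=ctrl.get_image(n);cv2.imwrite("pics/s2.png",cv2.resize(d["pixels"][170:300,80:260,::-1],None,fx=4,fy=4))
s=ctrl.read_state();print(s["eef_pos"],s["tool_rot"])
```

```text
3.2 [ 603.17741861 -274.93903021   81.94277822] [ 3.14149011 -0.78610704  1.78704376] [ 0.58  1.19  0.02  1.14 -0.53  1.46  1.06] [ 0.28852919 -0.224931   -1.19267145]
[ 603.09495843 -279.30553956   82.18376618]
[ 603.37024082 -276.07773999   82.28913121] [ 3.14053204 -0.78457562  1.78685025]
```

View pics/w2.png

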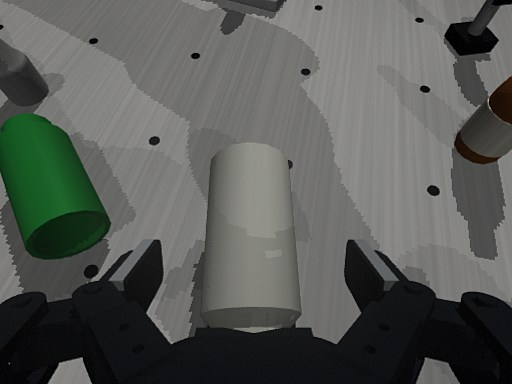

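The cup is centred between the fingers, spanning columns 205–298 with the fingers at 130 and 375. I'll close on it.

{"op": "send_rows", "data": {"rows": [[[0,0,0,0,0,0],[0,0,0,0,0,0],[0,0,0,0,0,0],[0,0,0,0,0,0],[0,0,0,0,0,0],[0,0,0,0,0,0],[0,0,0,0,0,0],[0,0,0,0,0,0]]], "grip": 255}}

```text
clock: 4.1
eef_pos: [602.1, -276.0, 82.1]
tool_rot: [-3.139, -0.786, 1.785]
force: [-4.9, -2.6, 5.7]
width: 41.1
gripper_force: 61.0
```

Run:
```python
from h import *
from cell import ctrl
w,s=wrist(ctrl);np.savez("w3.npz",**w);cv2.imwrite("pics/w3.png",w["pixels"][...,::-1])
print(s["clock"],s["eef_pos"],s["tool_rot"],s["force"],s["width"],s["gripper_force"])
z=(m-up)/2**.5;A=axes(m,z);R0=R.from_euler("xyz",s["tool_rot"]).as_matrix()
C=np.array([593,-232,44.]);print("cup centre in tool",R0.T@(C-s["eef_pos"]),"m in tool",R0.T@m)
# final: m->down; headings; sy = stand y
sy=np.array([np.sin(np.radians(12.4)),np.cos(np.radians(12.4)),0])
foot=np.array([520,78.5,30.])
ct=A.T@(C-s["eef_pos"]);
for name,h in(("-sy",-sy),("30 out",R.from_rotvec([0,0,np.radians(30)]).apply(-sy)),("45",R.from_rotvec([0,0,np.radians(45)]).apply(-sy))):
    # tool x=(down+ -h)/.. , z=(h+down)/..
    B=axes(-up-h,h-up)
    p=foot+[0,0,45]-B@ct
    print(name,"tcp final",p.round(),"rise",(p+[0,0,100]).round(),"row",row(s,p+[0,0,110],B))
```

```text
4.1 [ 602.13559546 -275.97248754   82.10162791] [-3.1394119  -0.78602273  1.78548836] [-4.87065724 -2.57142756  5.73359859] 41.066667434619724 60.9721928962972
cup centre in tool [ 4.77707276  0.57033577 58.69946428] m in tool [0.70647841 0.00255613 0.70735756]
-sy tcp final [528. 116. 120.] rise [528. 116. 220.] row [38.627, 1.122, 17.756, -0.002, -1.544, 0.48]
30 out tcp final [508. 115. 120.] rise [508. 115. 220.] row [38.847, -0.825, 17.981, -0.002, -1.57, -0.101]
45 tcp final [499. 110. 120.] rise [499. 110. 220.] row [38.684, -1.793, 17.82, -0.002, -1.554, -0.391]
```

The grip is good: 41 mm wide at 61 N. Lifting.

{"op": "send_rows", "data": {"rows": [[[0.7,0,-0.7,0,0,0],[2,0,-2,0,0,0],[4,0,-4,0,0,0],[7,0,-7,0,0,0],[10,0,-10,0,0,0],[12.5,0,-12.5,0,0,0],[14,0,-14,0,0,0],[14,0,-14,0,0,0]]]}}

```text
clock: 4.95
eef_pos: [604.8, -275.4, 284.8]
tool_rot: [3.131, -0.78, 1.794]
force: [0.0, -0.3, -1.7]
width: 41.2
gripper_force: 60.6
```

```bash
cat >> h.py <<'E'
sy=np.array([np.sin(np.radians(12.4)),np.cos(np.radians(12.4)),0]);foot=np.array([520,78.5,30.])
hd=R.from_rotvec([0,0,np.radians(30)]).apply(-sy);B=axes(-up-hd,hd-up);ct=np.array([4.8,.5,58.7])
Pf=foot+[0,0,45]-B@ct
E
python3 - <<'E'
from h import *
from cell import ctrl
s=ctrl.read_state();print(s["clock"],s["eef_pos"],s["tool_rot"],s["force"],s["width"],s["gripper_force"],s["qpos"].round(2))
print(Pf,row(s,Pf+[0,0,130],B))
E
```

```text
4.95 [ 604.76841342 -275.39024377  284.77247651] [ 3.13117112 -0.78046909  1.79436579] [ 0.04056123 -0.33731766 -1.73183478] 41.20726972954841 60.63964189728722 [ 0.58  0.96  0.03  1.1  -0.54  1.7   0.92]
[507.99916424 114.67782388 119.90128061] [26.099, -1.108, 30.74, 0.008, -1.564, -0.101]
```

{"op": "send_rows", "data": {"rows": [[[1.3,-0.05,1.5,0,-0.08,-0.005],[3.9,-0.15,4.5,0,-0.235,-0.015],[6.5,-0.28,7.7,0,-0.39,-0.025],[9.1,-0.4,10.7,0,-0.55,-0.035],[11.7,-0.5,13.8,0,-0.7,-0.045],[14.4,-0.6,16.9,0,-0.86,-0.055],[17,-0.7,20,0,-1.02,-0.065],[19.6,-0.85,23,0,-1.17,-0.075],[22,-0.95,26,0,-1.33,-0.085],[22,-0.95,26,0,-1.33,-0.085]]]}}

```text
clock: 5.95
eef_pos: [520.5, 56.1, 250.9]
tool_rot: [3.132, 0.489, 1.858]
force: [-0.4, 0.0, -4.4]
width: 40.9
gripper_force: 61.0
```

Run:
```python
from h import *
from cell import ctrl
s=ctrl.read_state();print(s["clock"],s["eef_pos"],s["tool_rot"],s["force"],s["width"],s["gripper_force"],s["qpos"].round(2))
print(Pf,row(s,Pf+[0,0,100],B))
```

```text
5.95 [520.47278725  56.07651922 250.86242863] [3.13219978 0.48926661 1.85823927] [-0.43221718  0.00645843 -4.42821573] 40.91165986078814 60.967684218194336 [-0.87  0.66  0.7   1.99  0.14  0.6  -0.11]
[507.99916424 114.67782388 119.90128061] [6.728, 0.466, -0.07, -0.002, -0.296, -0.017]
```

{"op": "send_rows", "data": {"rows": [[[3,0.2,0,0,-0.12,-0.01],[6.7,0.47,-0.1,0,-0.25,-0.017],[6.7,0.47,-0.1,0,-0.296,-0.017],[6.7,0.47,-0.1,0,-0.296,-0.017],[6.7,0.47,-0.1,0,-0.296,-0.017],[6.7,0.47,-0.1,0,-0.296,-0.017]]]}}

```text
clock: 6.55
eef_pos: [509.1, 109.8, 221.8]
tool_rot: [-3.139, 0.782, 1.871]
force: [-0.2, -0.6, -1.7]
width: 41.4
gripper_force: 61.1
```

Run:
```python
from h import *
from cell import ctrl
w,s=wrist(ctrl);cv2.imwrite("pics/w4.png",w["pixels"][...,::-1]);np.savez("w4.npz",**w)
print(s["clock"],s["eef_pos"],s["tool_rot"],s["force"],s["width"],s["gripper_force"],s["qpos"].round(2))
ims=[]
for n,p in(("scene",foot),("top",foot)):
    d=ctrl.get_image(n);np.savez(n+"4.npz",**d);u,v=proj(d,foot+[0,0,60]).astype(int);print(n,u,v,proj(d,foot+[0,0,65]))
    ims.append(cv2.resize(d["pixels"][v-60:v+60,u-40:u+40,::-1],None,fx=5,fy=5,interpolation=cv2.INTER_CUBIC))
cv2.imwrite("pics/st4.png",np.hstack(ims))
print(row(s,Pf+[0,0,100],B))
```

```text
6.55 [509.14586036 109.83290275 221.77783896] [-3.13910251  0.78152954  1.87131679] [-0.24786423 -0.64245663 -1.72214689] 41.43140517872037 61.07674679369666 [-1.15  0.91  0.86  1.97  0.21  0.65 -0.35]
scene 258 186 [258.73272442 185.19783505]
top 248 193 [248.5677187  192.75224915]
[0.485, 0.033, -0.217, -0.007, -0.004, -0.005]
```

View pics/st4.png

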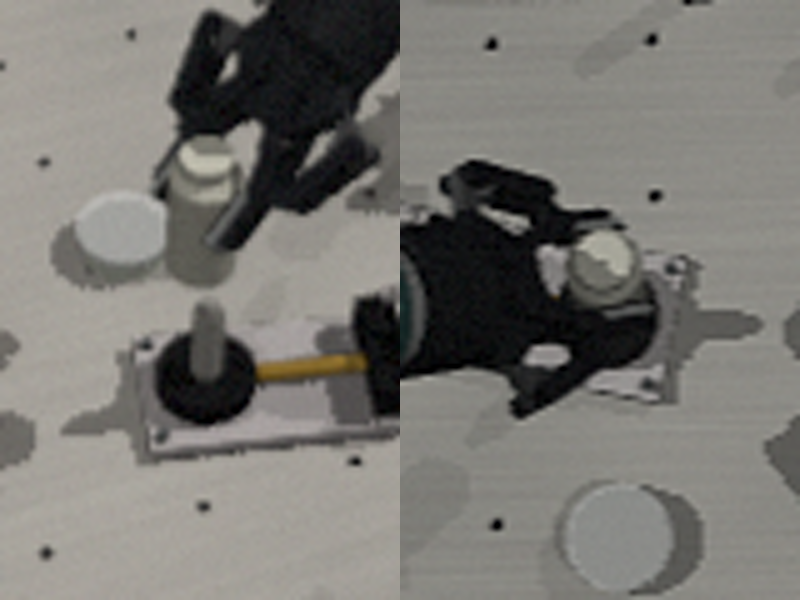

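The cup hangs mouth down above the peg. In the scene crop it is at (205,215) with the peg tip at (208,302). In the top crop its foot circle is at (605,252). I'll triangulate both.

Run:
```python
from h import *
S=dict(np.load("scene4.npz"));T=dict(np.load("top4.npz"))
def tri(a,b):
    o1,v1=ray(S,a);o2,v2=ray(T,b);v1/=np.linalg.norm(v1);v2/=np.linalg.norm(v2)
    k=np.linalg.lstsq(np.column_stack([v1,-v2]),o2-o1,rcond=None)[0];p,q=o1+k[0]*v1,o2+k[1]*v2;return ((p+q)/2).round(1),(p-q).round(1)
us=lambda x,y:(218+x/5-.5,126+y/5-.5);ut=lambda x,y:(208+(x-400)/5-.5,133+y/5-.5)
print("cup foot tri",tri(us(207,156),ut(605,252)))
s0=us(206,158)
print("foot from scene",plane(S,us(205,375),30),"peg tip scene z95",plane(S,us(208,302),95))
print("peg tip from top0",plane(T,(140+543/5-.5,155+192/5-.5),95), plane(T,(140+548/5-.5,155+205/5-.5),30))
print("predicted cup foot", Pf+[1.1,-4.8,101.9]+B@ct-np.array(Pf)+Pf*0+[0,0,45] if 0 else (np.array([509.1,109.8,221.8])+B@ct+[0,0,45]))
w=dict(np.load("w4.npz"))
print("peg tip proj wrist",proj(w,foot+[0,0,65]),proj(w,foot))
cv2.imwrite("pics/x.png",w["pixels"][...,::-1])
```

```text
cup foot tri (array([524.6,  72.1, 224.7]), array([-0.4, -1.2, -0.1]))
foot from scene [527.55597665  77.66496695  30.        ] peg tip scene z95 [522.87296702  78.54229985  95.        ]
peg tip from top0 [519.60517246  79.84711341  95.        ] [522.18549365  79.81496187  30.        ]
predicted cup foot [521.10083576  73.62217612 221.89871939]
peg tip proj wrist [257.08589136 110.11337479] [256.63461203  40.4656629 ]
```

View pics/w4.png

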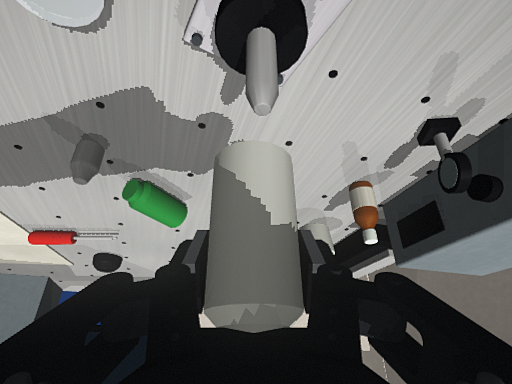

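Run:
```python
from h import *
w=dict(np.load("w4.npz"));print("tip",plane(w,(263,108),95),"foot",plane(w,(261,31),30))
print("toolY",B[:,1],"B",B.round(3).tolist())
for q in([522,79.5],[524,79]):
    f=np.array([*q,30.]);p=f+[0,0,45]-B@ct;print(q,p)
p=w["extrinsics"];
for f in([522,79.5,95],[524,79,95]):print(proj(w,f))
```

```text
tip [522.73815382  81.08150497  95.        ] foot [520.7225108  85.8166942  30.       ]
toolY [0.95319067 0.30236989 0.        ] B [[-0.214, 0.953, 0.214], [0.674, 0.302, -0.674], [-0.707, 0.0, -0.707]]
[522, 79.5] [509.99916424 115.67782388 119.90128061]
[524, 79] [511.99916424 115.17782388 119.90128061]
[260.91197683 109.6507633 ]
[263.91276258 110.99793273]
```

Run:
```python
from h import *
from cell import ctrl
s=ctrl.read_state();print(s["eef_pos"],s["tool_rot"])
for z in(222,185,130):print(row(s,[510,116,z],B))
```

```text
[509.3275017  110.21759371 221.7329248 ] [-3.13962432  0.78106826  1.87131866]
[0.359, 0.235, -0.394, -0.007, -0.004, -0.005]
[2.964, 0.24, 2.233, -0.007, -0.004, -0.005]
[6.836, 0.247, 6.139, -0.007, -0.004, -0.005]
```

{"op": "send_rows", "data": {"rows": [[[0.36,0.24,-0.39,-0.007,-0.004,-0.005],[0.36,0.24,-0.39,-0.007,-0.004,-0.005],[0.9,0.24,0.2,-0.007,-0.004,-0.005],[1.6,0.24,0.9,-0.007,-0.004,-0.005],[2.3,0.24,1.6,-0.007,-0.004,-0.005],[2.96,0.24,2.23,-0.007,-0.004,-0.005],[2.96,0.24,2.23,-0.007,-0.004,-0.005],[2.96,0.24,2.23,-0.007,-0.004,-0.005]]]}}

```text
clock: 7.5
eef_pos: [509.5, 117.2, 183.8]
tool_rot: [-3.138, 0.788, 1.885]
force: [0.3, -0.4, -1.4]
width: 41.4
gripper_force: 61.1
```

Run:
```python
from h import *
from cell import ctrl
w,s=wrist(ctrl)
print(s["eef_pos"],s["tool_rot"],s["force"])
a=cv2.resize(w["pixels"][0:220,170:350,::-1],None,fx=2.2,fy=2.2)
d=ctrl.get_image("scene");b=cv2.resize(d["pixels"][130:227,218:298,::-1],(400,484),interpolation=cv2.INTER_CUBIC)
im=np.zeros((484,800,3),np.uint8);im[:a.shape[0],:a.shape[1]]=a;im[:,400:]=b;cv2.imwrite("pics/w5.png",im)
for z in(124,120):print(row(s,[510,116,z],B))
print("tip",proj(w,[522.7,79.5,95]))
```

```text
[509.54873817 117.24123371 183.82104972] [-3.13788272  0.788061    1.88457805] [ 0.34025856 -0.36980217 -1.37430525]
[4.148, 0.021, 4.312, 0.001, 0.003, 0.005]
[4.432, 0.022, 4.594, 0.001, 0.003, 0.005]
tip [257.10721768 170.34869468]
```

View pics/w5.png

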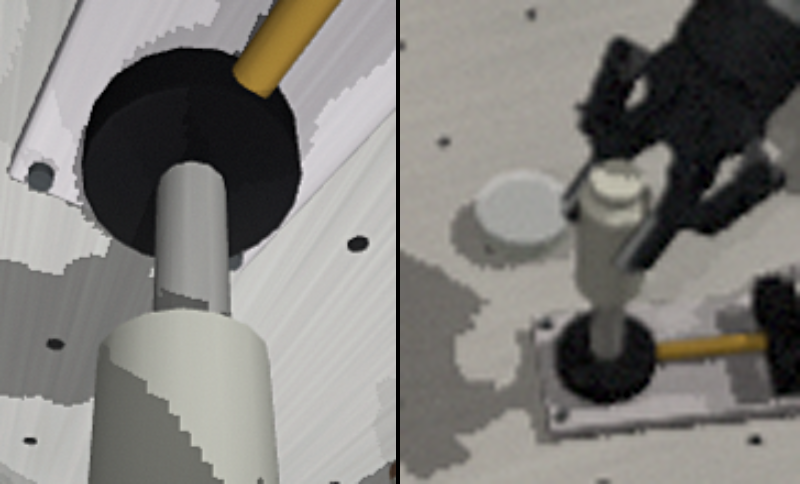

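The peg (column 193 in the left crop) enters under the rim (centre 185), about 2 mm off to the right. The scene crop shows it centred too. Descending with a 1.5 mm shift.

{"op": "send_rows", "data": {"rows": [[[0,0.15,0,0,0,0],[0.3,0.15,0.3,0,0,0],[0.8,0.15,0.9,0,0,0],[1.3,0.15,1.5,0,0,0],[1.9,0.15,2.1,0,0,0],[2.5,0.15,2.7,0,0,0],[3,0.15,3.2,0,0,0],[3.5,0.15,3.7,0,0,0],[3.8,0.15,3.95,0,0,0],[3.8,0.15,3.95,0,0,0]]]}}

```text
clock: 8.6
eef_pos: [511.1, 116.8, 128.7]
tool_rot: [-3.138, 0.787, 1.885]
force: [-0.5, 0.0, -1.0]
width: 41.2
gripper_force: 61.1
```

Run:
```python
from h import *
from cell import ctrl
s=ctrl.read_state();print(s["eef_pos"],s["tool_rot"],s["force"],s["qpos"].round(2))
print(B[:,1]);R0=R.from_euler("xyz",s["tool_rot"]).as_matrix();print((R0.T@-up).round(3))
```

```text
[511.10851258 116.82822829 128.71131457] [-3.1377628   0.7874995   1.88497761] [-0.54962376  0.00401697 -0.97219636] [-1.12  1.07  0.79  1.98  0.16  0.51 -0.41]
[0.95319067 0.30236989 0.        ]
[0.709 0.003 0.706]
```

{"op": "send_rows", "data": {"rows": [[[0.1,0,0.1,0,0,0],[0.2,0,0.2,0,0,0],[0.3,0,0.3,0,0,0],[0.4,0,0.4,0,0,0],[0.45,0,0.45,0,0,0],[0.45,0,0.45,0,0,0]]]}}

```text
clock: 9.2
eef_pos: [511.3, 116.8, 122.9]
tool_rot: [-3.139, 0.787, 1.884]
force: [-0.3, 1.2, -1.8]
width: 41.0
gripper_force: 61.1
```

{"op": "send_rows", "data": {"rows": [[[0.07,0,0.07,0,0,0],[0.07,0,0.07,0,0,0],[0.07,0,0.07,0,0,0]]]}}

```text
clock: 9.5
eef_pos: [511.3, 116.8, 121.9]
tool_rot: [-3.139, 0.787, 1.884]
force: [0.3, -0.0, -1.0]
width: 40.8
gripper_force: 61.1
```

{"op": "send_rows", "data": {"rows": [[[0.07,0,0.07,0,0,0],[0.07,0,0.07,0,0,0],[0.07,0,0.07,0,0,0]]]}}

```text
clock: 9.8
eef_pos: [511.4, 116.7, 121.4]
tool_rot: [-3.139, 0.788, 1.883]
force: [-0.8, 1.7, 3.9]
width: 41.2
gripper_force: 61.5
```

{"op": "send_rows", "data": {"rows": [[[0.05,0,0.05,0,0,0],[0.05,0,0.05,0,0,0],[0.05,0,0.05,0,0,0]]]}}

```text
clock: 10.1
eef_pos: [511.4, 116.6, 121.3]
tool_rot: [-3.14, 0.788, 1.883]
force: [-3.0, 2.9, 9.6]
width: 41.0
gripper_force: 62.3
```

Run:
```python
from h import *
from cell import ctrl
w,s=wrist(ctrl);print(s["eef_pos"],s["force"])
d=ctrl.get_image("scene");a=cv2.resize(w["pixels"][:,100:400,::-1],(400,512));b=cv2.resize(d["pixels"][130:232,218:298,::-1],(400,512),interpolation=cv2.INTER_CUBIC)
cv2.imwrite("pics/w6.png",np.hstack([a,b]))
```

```text
[511.39201913 116.60262928 121.32506701] [-2.97227333  2.89681989  9.59133877]
```

View pics/w6.png

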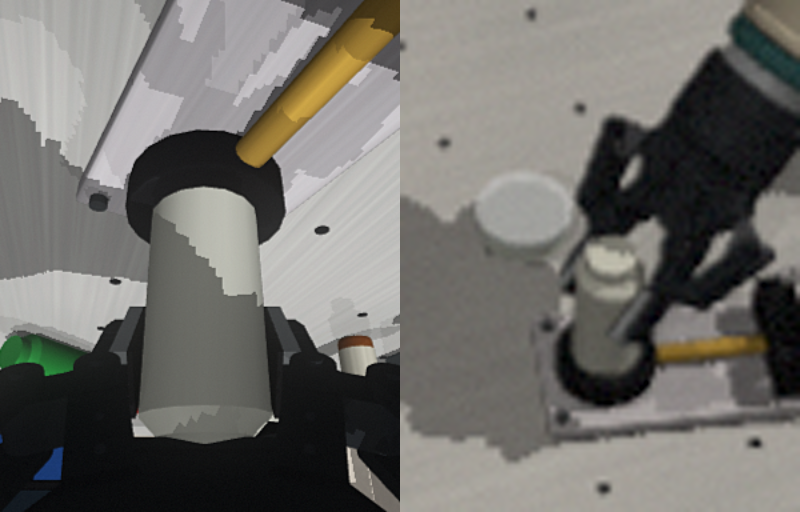

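The rim sits on the foot disc in both views, so I'll release.

{"op": "send_rows", "data": {"rows": [[[0,0,0,0,0,0],[0,0,0,0,0,0],[0,0,0,0,0,0],[0,0,0,0,0,0],[0,0,0,0,0,0],[0,0,0,0,0,0],[0,0,0,0,0,0]]], "grip": 0}}

```text
clock: 10.9
eef_pos: [511.3, 116.8, 120.2]
tool_rot: [-3.139, 0.787, 1.884]
force: [0.3, -0.4, 0.5]
width: 85.5
gripper_force: 0.0
```

{"op": "send_rows", "data": {"rows": [[[0,0,-1,0,0,0],[0,0,-3,0,0,0],[0,0,-6,0,0,0],[0,0,-10,0,0,0],[0,0,-14,0,0,0],[0,0,-17,0,0,0],[0,0,-18,0,0,0],[0,0,-18,0,0,0]]]}}

```text
clock: 11.7
eef_pos: [472.4, 239.5, 247.8]
tool_rot: [-3.141, 0.786, 1.884]
force: [0.5, -0.6, -0.0]
width: 85.3
gripper_force: 0.0
```

Run:
```python
from h import *
from cell import ctrl
w,s=wrist(ctrl);print(s["clock"],s["eef_pos"],s["tool_rot"],s["force"],s["qpos"].round(2))
G=axes(sy,-up);print(row(s,[556,231,250],G))
d=ctrl.get_image("scene");a=cv2.resize(w["pixels"][:,100:400,::-1],(400,512));b=cv2.resize(d["pixels"][130:232,238:318,::-1],(400,512),interpolation=cv2.INTER_CUBIC)
cv2.imwrite("pics/w7.png",np.hstack([a,b]))
```

```text
11.7 [472.41836483 239.4700784  247.84794757] [-3.14113408  0.78563801  1.88445286] [ 0.45670174 -0.59821029 -0.02359802] [-1.33  0.9   0.84  1.81  0.15  0.92 -0.42]
[-2.545, 7.69, 2.238, 0.208, 0.767, 0.502]
```

View pics/w7.png

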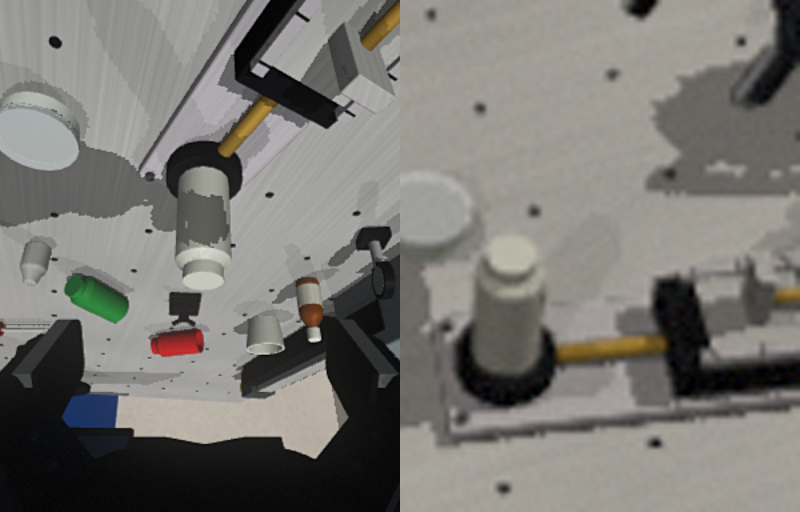

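The cup stands alone on the peg at crop (508,305), upright. Moving above the fin with the tool down.

{"op": "send_rows", "data": {"rows": [[[-0.4,1,0.3,0.03,0.1,0.06],[-0.9,2.5,0.8,0.07,0.23,0.15],[-1.3,3.9,1.2,0.105,0.36,0.24],[-1.7,5.2,1.6,0.14,0.49,0.32],[-2.1,6.4,1.9,0.175,0.62,0.41],[-2.5,7.7,2.2,0.2,0.73,0.48],[-2.5,7.7,2.24,0.208,0.767,0.502],[-2.5,7.7,2.24,0.208,0.767,0.502],[-2.5,7.7,2.24,0.208,0.767,0.502]]]}}

```text
clock: 12.7
eef_pos: [555.4, 228.6, 247.8]
tool_rot: [-3.139, 0.005, 1.351]
force: [-0.1, 0.3, -0.0]
width: 85.3
gripper_force: 0.0
```

Run:
```python
from h import *
from cell import ctrl
w,s=wrist(ctrl);np.savez("w8.npz",**w);print(s["clock"],s["eef_pos"],s["tool_rot"],s["force"],s["qpos"].round(2))
G=axes(sy,-up)
for z in(200,126):print(row(s,[556,231,z],G))
for t in(-13,13):
  for q in(-6,6):print(proj(w,np.array([556,231,88])+t*np.array([sy[1],-sy[0],0])+q*sy).round())
cv2.imwrite("pics/w8.png",w["pixels"][...,::-1])
```

```text
12.7 [555.41796091 228.62075652 247.83894054] [-3.13874761  0.00490602  1.35099593] [-0.07452355  0.31363182 -0.02784781] [-0.76  0.68  0.53  1.72 -0.43  0.86 -0.26]
[0.268, 0.019, 4.783, -0.003, 0.005, -0.003]
[0.305, 0.04, 12.182, -0.003, 0.005, -0.003]
[238. 200.]
[238. 185.]
[271. 200.]
[271. 185.]
```

View pics/w8.png

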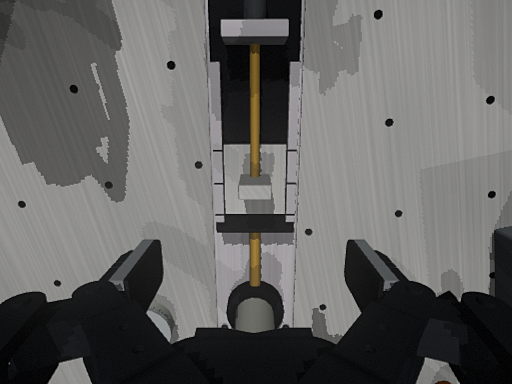

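The fin's top face spans columns 238–272 and rows 187–199, against a prediction of 238–271 and 185–200. The half-open marks are visible on the rails at row 183. Descending and gripping the fin.

{"op": "send_rows", "data": {"rows": [[[0.27,0.02,1,-0.003,0.005,-0.003],[0.27,0.02,3,-0.003,0.005,-0.003],[0.27,0.02,5.5,-0.003,0.005,-0.003],[0.3,0.03,8,-0.003,0.005,-0.003],[0.3,0.04,10,-0.003,0.005,-0.003],[0.3,0.04,11.5,-0.003,0.005,-0.003],[0.3,0.04,12.1,-0.003,0.005,-0.003],[0.3,0.04,12.1,-0.003,0.005,-0.003],[0.3,0.04,12.1,-0.003,0.005,-0.003]]]}}

```text
clock: 13.65
eef_pos: [557.3, 232.8, 128.6]
tool_rot: [3.138, -0.003, 1.356]
force: [-0.1, 0.5, 0.1]
width: 85.6
gripper_force: 0.0
```

{"op": "send_rows", "data": {"rows": [[[0,0,0,0,0,0],[0,0,0,0,0,0],[0,0,0,0,0,0],[0,0,0,0,0,0],[0,0,0,0,0,0],[0,0,0,0,0,0],[0,0,0,0,0,0],[0,0,0,0,0,0],[0,0,0,0,0,0]]], "grip": 255}}

```text
clock: 14.55
eef_pos: [556.8, 232.6, 128.6]
tool_rot: [3.14, -0.003, 1.355]
force: [-1.5, -0.1, 5.8]
width: 24.8
gripper_force: 58.8
```

Gripped the fin. Sliding 30 mm along tool x (stand +y).

{"op": "send_rows", "data": {"rows": [[[0.3,0,0,0,0,0],[0.7,0,0,0,0,0],[1.2,0,0,0,0,0],[1.7,0,0,0,0,0],[2.2,0,0,0,0,0],[2.6,0,0,0,0,0],[2.9,0,0,0,0,0],[3,0,0,0,0,0],[3,0,0,0,0,0],[3,0,0,0,0,0]]]}}

```text
clock: 15.55
eef_pos: [562.7, 258.9, 128.5]
tool_rot: [3.141, 0.001, 1.354]
force: [-3.4, -5.2, 8.1]
width: 24.9
gripper_force: 59.4
```

Run:
```python
from h import *
from cell import ctrl
w,s=wrist(ctrl);print(s["clock"],s["eef_pos"],s["tool_rot"],s["force"],s["width"])
print("moved",(s["eef_pos"]-[556.8,232.6,128.6])@sy)
d=ctrl.get_image("scene");t=ctrl.get_image("top")
a=cv2.resize(w["pixels"][:,150:360,::-1],(400,600),interpolation=cv2.INTER_CUBIC);b=cv2.resize(d["pixels"][130:230,240:373,::-1],(400,300),interpolation=cv2.INTER_CUBIC);c=cv2.resize(t["pixels"][140:240,140:273,::-1],(400,300),interpolation=cv2.INTER_CUBIC)
cv2.imwrite("pics/w9.png",np.hstack([a,np.vstack([b,c])]))
```

```text
15.55 [562.72184491 258.89112455 128.53760517] [3.14069122e+00 1.01660014e-03 1.35375237e+00] [-3.4382292  -5.23116121  8.13276612] 24.861399388529467
moved 26.94944181939621
```

View pics/w9.png

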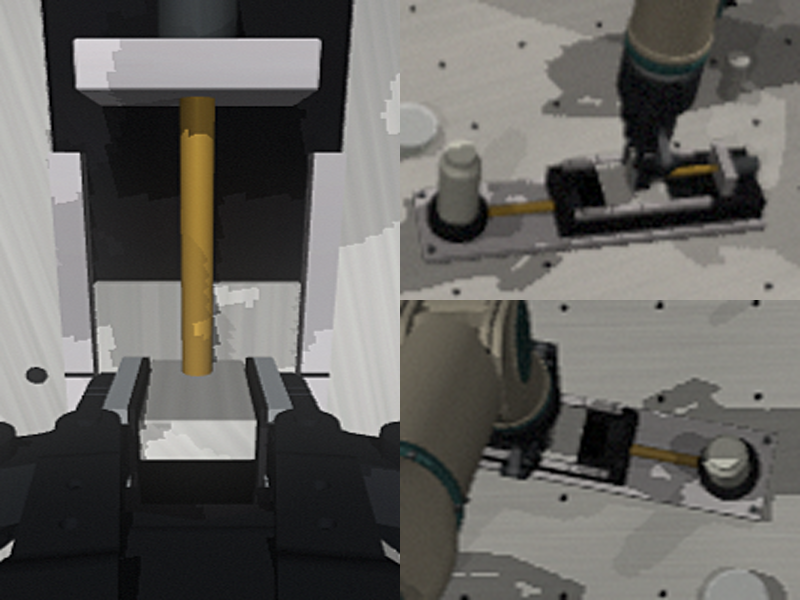

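The fin is held between the pads (left crop, 125–290) and the cup is still on the peg. The gate has moved 27 mm, so I'll add 3 mm.

{"op": "send_rows", "data": {"rows": [[[0.15,0,0,0,0,0],[0.3,0,0,0,0,0],[0.3,0,0,0,0,0],[0.3,0,0,0,0,0],[0.3,0,0,0,0,0],[0.3,0,0,0,0,0],[0.3,0,0,0,0,0],[0.3,0,0,0,0,0],[0.3,0,0,0,0,0],[0.3,0,0,0,0,0]]]}}

```text
clock: 16.7
eef_pos: [563.3, 261.6, 128.5]
tool_rot: [3.141, 0.001, 1.354]
force: [-3.3, -5.6, 7.3]
width: 25.1
gripper_force: 59.3
```

Run:
```python
from h import *
from cell import ctrl
T=[]
for k in range(4):
    w,s=wrist(ctrl);T.append((s["eef_pos"]-[556.8,232.6,128.6])@sy)
print(s["clock"],T,s["force"],s["width"],np.abs(s["qd"]).max())
# fin -sy... top-face far edge & blade edge slip check: fin top edges in picture vs pads are fixed; compare column profile at cx
g=w["pixels"][:,205:215].mean((1,2));e=np.abs(np.diff(g));print([(i,round(e[i])) for i in np.where(e>18)[0]])
np.savez("w10.npz",**w)
for z,k in((46,-32.5),(46,32.5),(88,6),(88,-6)):
    for tr in(27,30,33):print(z,k,tr,proj(w,np.array([522.7,79.5,0])+sy*(155+tr+k)+[0,0,z]).round(1))
```

```text
16.85 [np.float64(29.69672493610154), np.float64(29.688054827944683), np.float64(29.700257213787896), np.float64(29.69007425950895)] [-4.65136572 -5.70728183  7.33451049] 25.10426988838459 0.00147923398175571
[(np.int64(31), 87), (np.int64(32), 103), (np.int64(62), 23), (np.int64(63), 45), (np.int64(64), 41), (np.int64(65), 20), (np.int64(73), 53), (np.int64(179), 60), (np.int64(180), 39), (np.int64(237), 62), (np.int64(238), 36), (np.int64(262), 34), (np.int64(265), 20)]
46 -32.5 27 [253.1 295.8]
46 -32.5 30 [253.1 291.2]
46 -32.5 33 [253.1 286.6]
46 32.5 27 [252.9 185.4]
46 32.5 30 [252.9 179.8]
46 32.5 33 [252.9 174. ]
88 6 27 [253.  274.3]
88 6 30 [253.  267.6]
88 6 33 [253.  260.9]
88 -6 27 [253. 300.]
88 -6 30 [253.  293.7]
88 -6 33 [253.  287.3]
```

The blade's far edge is at row 179.5, which corresponds to 30 mm of travel, and the arm pose also gives 29.7 mm. The arm is still, so I'm handing in.

```bash
python3 -c "
from cell import ctrl
print(ctrl.finish_job())"
```

```text
the job is handed in; nothing more can be done
None
```

The job is handed in: the cup stands mouth down on the peg, released, and the gripper is holding the air gate at about 30 mm of its 60 mm travel; the judge returned no verdict.

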